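# Zero and read a filter on the sprung-slide photometer

## Robot

A 7-joint arm with a two-finger parallel gripper is mounted at the origin on the work surface. World frame = base frame: x ahead of the robot, y to its left, z up, the work surface at z = 0. Lengths are in mm, angles in rad, forces in N, time in s.
With the tool pointing down it reaches from about 400 to 875 mm from the base axis. Payload 19.3 kg.
Tool frame: the origin (TCP) lies midway between the tips of the shut fingers; the grasp point (between the pads) lies 19 mm behind it; z points along the fingers, y is the direction in which the jaws open and shut (so a half turn about z gives the same grasp; the last joint's range is limited). The gripper opens to 85 mm and grips with 20 to 120 N. Pads are 22 mm wide; open, the fingers measure 114 mm over their backs; the gripper's body (76 mm by 85 mm) begins 54 mm behind the grasp point. The pads swing forward as they close: fully open they stand 13 mm farther back than shut.
Start: joints at [-1.218, 0.521, -0.036, 1.599, 0.021, 1.021, -0.113], TCP at [256.464, 569.948, 231.291] pointing down, gripper open.
Joint ranges: [-2.91, 2.91], [-0.3, 2.13], [-1.5, 1.42], [0.17, 2.43], [-1.26, 4.41], [0.16, 1.93], [-2.52, 2.52]. Speed limits (rad/s): [1.89, 1.89, 2.39, 2.39, 3.01, 3.01, 3.01].

## Interface

Orientations are given as [roll, pitch, yaw] about the fixed x, y, z axes, in that order (R = Rz(yaw) Ry(pitch) Rx(roll)).
In Python, from station import * gives the robot as it stands.
- The arm moves only by the tool jog_arm, never from a script. Its argument "increments" is one flat list of numbers, 7 for each row, row after row: the shift along the tool's x, y, z in units of 30 mm (1.0 is 30 mm), then the turn, a rotation vector about the tool's x, y, z in units of 5 degrees (1.0 is 5 degrees), then the gripper command: -1 is fully open, 1 is shut, values between are in proportion. In form: [dx, dy, dz, wx, wy, wz, grip, dx, dy, dz, wx, wy, wz, grip, ...]. A call has exactly 8 rows; each row shifts and turns the commanded pose from where the row before left it, along the tool's axes as they then stand; what a row does not reach is not made up. A row lasts 1/12 s, in which the tool goes at most 41.7 mm and 7.16 degrees, less where a joint would pass 70% of its speed; a pose out of reach is approached as far as the arm can. A call is refused whole if a number of a shift passes 1 or a number of a turn 1, either way. A call with a gripper value outside its range is refused whole. The fingers move at their own pace and stop on an object; "squeeze" is the grip in N (left out, the last holds). Time passes only in rows, so rows that do not move let the fingers close, or fill a call up. It gives the time, the measured TCP pose, the force and the opening at its end, in the units of the state.
- observe(): the state, without advancing time (a new reading comes with each control period).
- get_image(name): name is "scene" or "top" or "wrist"; returns a dict with "color" (384x512x3 uint8, red, green, blue), "K" (3x3 intrinsics, pixels), "position" and "orientation" of the camera in the world. Camera axes: x right, y up, looking along -z (the intrinsics and any distortion apply to the point x, -y, -z); pixel columns grow to the right and rows downward; lengths in mm; the calibration is good to about 2 mm. A picture is of the moment at which its call begins. There is no depth.
- finish_job(): hands the job in, once; it reports no verdict.
The state is a dict: "clock": time; "joint_pos": joint angles; "joint_velocities": joint speeds; "joint_torque": joint torques, N m; "eef_pos": TCP position; "tcp_rot": TCP orientation; "force": force on the tool from outside, world axes, zero at the start; "moment": the same for the moment, N m; "width": opening from 0.0 (shut) to 1.0 (fully open).
Only numpy, scipy, OpenCV 4.12 (cv2) and the standard library are available. Lean on these libraries where they do the work, as an engineer would, in place of code of your own. Each camera call takes 0.05 s, during which the arm holds its last target. There are 200 camera calls.

## Task

Take a reading of the filter that lies in the slide of the filter photometer: with the fingertips push the black thumb plate of the slide all the way in to the end stop, hold it there for about a second while the meter zeros, then let go so that the spring brings the slide back and it latches on the stop pin at the middle, measuring position. Once it is latched, press the green read key fully down and let it up again. Do not touch the filter ring in its pocket, do not press the grey key, and leave the other things on the bench and on the meter where they are.

Things in the scene. Friction and masses are not known exactly. Their poses are not given: they have to be found in the camera images.
- meter: Filter photometer, fixed: light-grey box, 190 mm along its x, 360 mm along its y, flat deck 50 mm above the bench. Origin: centre of its underside; z up, -x its front (towards the robot, give or take yaw), +y the way the slide is pushed in. Raised housing with display at x 12 to 85, y -28 to 165 mm, top 102 mm above the bench. Dark end-stop block at y 62 to 76 mm, 68 mm high.
- head_top (a point): Top centre of the magenta read-head arm that bridges the slide track, fixed on the meter at x -30, y 0 mm, 104 mm above the bench; the arm spans meter x -64 to 16 mm, y -26 to 26 mm, its underside 78 mm above the bench. The slide runs under it along y, centred on x -30 mm. The deck outside the slide (y -180 to -154 mm) is free.
- slide (a joint): Position of the aluminium slide in m, along the meter's +y: 0 = out, 0.060 = latched on the stop pin (measuring), 0.090 = fully in on the end stop (zeroing). A spring drives it outward with 3 N at 0, 7 N at 0.090; it is damped (28 N per m/s) and returns at about 0.2 m/s. Let go short of about 0.066 it runs back to 0; let go beyond, it comes back to 0.060 and stays.
- push_face (a point): Centre of the outer (-y of the meter) upright face of the black ribbed thumb plate at the slide's outer end: push here, towards the meter's +y. The plate is 52 mm wide (meter x), 8 mm thick, from 61 to 96 mm above the bench; this point is 78.5 mm above it. It moves with the slide. Fully in, the plate stands about 30 mm short of the read-head arm.
- pocket (a point): Centre of the floor of the round pocket in the slide (37 mm across, 6 mm deep, floor 55 mm above the bench), 94 mm ahead of push_face along the slide. Moves with the slide.
- stop_pin (a joint): Travel of the sprung stop pin (steel pin 6 mm thick with a black knob, in a dark block behind the slide): 0 = out, across the path of the slide's catch bar; about 0.009 = pushed back while the catch bar passes. It works by itself and needs no handling.
- filter_center (a point): Centre of the blue filter ring with a grey filter that lies loose in the slide's pocket: 34 mm across, 10 mm thick. Not to be touched.
- read_key (a joint): Travel of the green read key, pressed straight down: 0 = up, 0.005 = fully down (4 N); springs up again.
- read_key_top (a point): Centre of the top of the green read key, a round key 22 mm across, top 71 mm above the bench when up, in a black collar 38 mm across and 12 mm high on the deck at meter x -55, y 95 mm. Moves with the key.
- clear_key (a joint): Travel of the grey key beside it, not to be pressed: 0 = up, 0.005 = down.
- clear_key_top (a point): Centre of the top of the grey key, same size as the green one, 52 mm from it along the meter's +y.
- spare_a_center (a point): Centre of a spare filter ring (blue, white filter, 34 mm across, 10 mm thick) lying on the rear left of the deck; leave alone.
- spare_b_center (a point): Centre of a second spare filter ring, the same; leave alone.
- beaker: Glass beaker, 60 mm across, 75 mm high, on the bench off the meter's slide end; origin at the centre of its underside; leave alone.
- amber: Amber bottle with a black cap, 54 mm across, 115 mm high, on the bench off the meter's key end; origin under its centre; leave alone.
- vial: Small capped glass vial, 28 mm across, 55 mm high, on the bench in front of the meter; origin under its centre; leave alone.
- tweezers: Steel tweezers, 125 mm long, 9 mm high, lying in front of the meter; origin under the middle; leave alone.
Mind the look-alikes: they are no part of the job. Leave any turquoise or yellow look-alike of the part that bears filter_center alone.

How it is judged (in metres and radians):
On the way, in this order (a step that is already met when the one before it is completed fails the run):
1. the fingers hold the slide fully in, against the end stop (within 4 mm), for half a second (value of joint slide above 0.086 m and contact force between the fingers and slide above 1 N), for 0.5 s.
2. the slide is let go and has come back to the measuring position, resting on the stop pin (value of joint slide between 0.0575 and 0.0625 m and value of joint stop_pin below 0.002 m and contact force between the fingers and slide below 0.1 N), for 0.2 s.
3. the green read key is pressed down (value of joint read_key above 0.004 m), for 0.05 s.
At the end, for the whole second after the job is handed in: The slide rests latched on the stop pin (joint 0.060, within 2.5 mm, pin out within 2 mm), both keys are up (within 1.5 mm), and the filter ring lies in its pocket (centred within 4 mm, not raised by more than 3 mm) (value of joint slide between 0.0575 and 0.0625 m and value of joint stop_pin below 0.002 m and value of joint each of read_key, clear_key below 0.0015 m and horizontal distance between filter_center and pocket below 0.004 m and z of filter_center in the frame of pocket below 0.008 m); the robot touches nothing.
It fails at once if the read key is pressed while the slide is not at the measuring position (value of joint read_key above 0.003 m and (value of joint slide below 0.057 m or value of joint slide above 0.063 m)).
It fails at once if the grey key is pressed (value of joint clear_key above 0.003 m).
It fails at once if the filter ring is touched by the robot, or leaves its pocket (contact force between any of the arm, the fingers and filter above 0.5 N or z of filter_center in the frame of pocket above 0.011 m or horizontal distance between filter_center and pocket above 0.008 m).
It fails at once if another thing on the bench or the meter is shifted by more than 20 mm or lifted (distance of any of spare_a_center, spare_b_center, beaker, amber, vial, tweezers from where it was at the start of the episode above 0.02 m or angle between any of beaker, amber, vial's own z axis and vertical above 0.5 rad).
It also fails if it takes over 38 s, if anything falls off the work surface, if the arm or the gripper's body presses on something with over 40 N, if the wrist force passes 120 N, or if a joint passes its speed limit or range.

## Working session

There is one attempt and no reset: what is moved stays moved. The work goes in short steps, Python scripts to look and compute and a tool call to move; the robot and the scene stay as the last step left them, time stands still between calls to the robot, and variables do not carry over. Pictures are saved under pics/ and viewed, about 8 in all and at most 12, crops included, and the job is handed in when it is done.

Besides the shell and the picture viewer there is one more tool, called after "Emit:" as a command line: name --argument value ..., lists and objects as JSON in quotes. jog_arm: Moves the arm, as the interface text tells. Its arguments: {"type":"object","properties":{"increments":{"type":"array","items":{"type":"number"}},"squeeze":{"type":"number"}},"required":["increments"]}

```bash
mkdir -p pics
python3 - <<'E'
from station import *
import cv2
for n in ("scene","top"):
    im=get_image(n); cv2.imwrite(f"pics/{n}0.png",im["color"][:,:,::-1]); print(n,im["K"],im["position"],im["orientation"])
print(observe())
E
```

```text
scene [[449.15252351   0.         259.52712829]
 [  0.         449.15252351 181.32501832]
 [  0.           0.           1.        ]] [912.17619893 682.16726791 796.43783823] [7.98421822e-01 1.72348614e-04 2.69994408e+00]
top [[422.72724233   0.         258.19575281]
 [  0.         422.72724233 198.24575823]
 [  0.           0.           1.        ]] [ 482.09007533   47.49011362 1015.516836  ] [ 0.09810098 -0.00920528 -1.54854012]
{'clock': 0.1, 'joint_pos': array([-1.21819847,  0.52196145, -0.03630871,  1.59992802,  0.02122621,
        1.02108708, -0.11277826]), 'joint_velocities': array([-1.39498440e-04, -8.09412841e-04, -9.33257853e-04, -1.76291900e-03,
        6.39070966e-04,  5.47856732e-04, -7.17552099e-06]), 'joint_torque': array([ 4.21094024e-03, -9.28476405e+01,  1.98488005e+00, -3.70539808e+01,
        1.82522507e-02,  5.32694175e-03, -8.24612101e-06]), 'eef_pos': array([256.37457558, 569.68274434, 230.78733615]), 'tcp_rot': array([-3.14059922e+00,  1.00219989e-04,  2.71880266e+00]), 'force': array([-0.54482908, -0.02950163,  0.08553188]), 'moment': array([ 0.02290086,  0.02018985, -0.01466064]), 'width': 1.0013167814755508}
```

View pics/top0.png

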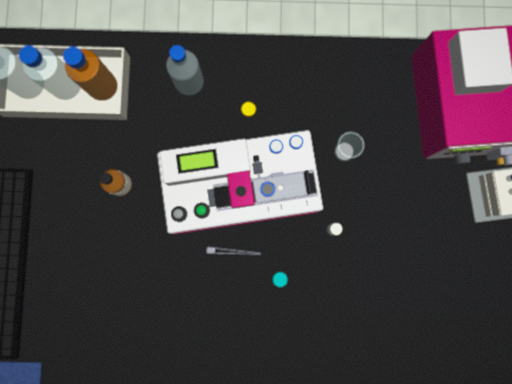

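View pics/scene0.png

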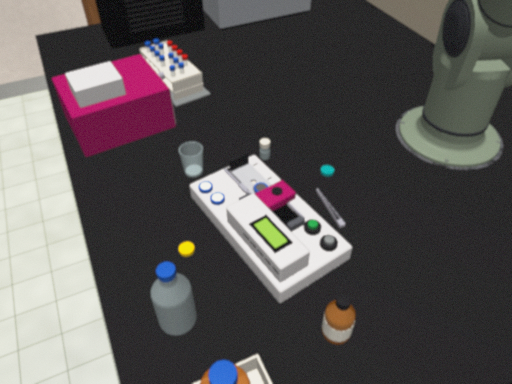

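Top view: the meter has its magenta head at about (240,190), green key at (202,210), grey key at (179,214) and black thumb plate at (310,182). The filter is at (267,189), with the spares at (276,146) and (296,142). The turquoise disc at (280,279) and the yellow one at (248,109) are look-alikes to leave alone.

```bash
cat > h.py <<'E'
from station import *
import numpy as np, cv2
from scipy.spatial.transform import Rotation as R
def ray(im,uv):
    K=im["K"]; d=np.array([(uv[0]-K[0,2])/K[0,0],-(uv[1]-K[1,2])/K[1,1],-1])
    return np.array(im["position"]),R.from_euler("xyz",im["orientation"]).as_matrix()@d
def onz(im,uv,z):
    p,d=ray(im,uv); return p+d*(z-p[2])/d[2]
def proj(im,P):
    c=R.from_euler("xyz",im["orientation"]).as_matrix().T@(np.array(P,float)-im["position"]); K=im["K"]
    return np.array([K[0,2]+K[0,0]*c[0]/-c[2],K[1,2]+K[1,1]*c[1]/c[2]])
def mask(im,lo,hi):
    h=cv2.cvtColor(im["color"],cv2.COLOR_RGB2HSV); return cv2.inRange(h,np.array(lo),np.array(hi))
E
python3 - <<'E'
from h import *
for n,(x0,y0,x1,y1) in (("top",(150,125,330,240)),("scene",(180,140,360,300))):
    im=get_image(n)
    for nm,lo,hi in (("green",(60,120,60),(85,255,255)),("mag",(155,120,60),(175,255,255))):
        m=mask(im,lo,hi); c,_,st,ce=None,None,*cv2.connectedComponentsWithStats(m)[2:]
        for s,q in zip(st[1:],ce[1:]):
            if s[4]>20 and x0<q[0]<x1 and y0<q[1]<y1:
                print(n,nm,s,q,onz(im,q,71 if nm=="green" else 104).round(1))
    # white outline
    h=cv2.cvtColor(im["color"],cv2.COLOR_RGB2HSV)
    cr=im["color"][y0:y1,x0:x1,::-1]; cv2.imwrite(f"pics/{n}_crop.png",cv2.resize(cr,None,fx=4,fy=4 if n=="top" else 3.7,interpolation=cv2.INTER_CUBIC))
E
```

```text
top green [196 205  11  10  86] [200.72093023 209.6744186 ] [546.6 168.8  71. ]
top mag [227 171  28  37 745] [240.07248322 188.99328859] [591.2  80.9 104. ]
top mag [220 212  97  16 115] [267.97391304 219.52173913] [526.4  19.  104. ]
top mag [175 229  34   6  41] [190.85365854 231.31707317] [497.3 184.1 104. ]
scene green [307 220  12  10  77] [312.35064935 224.37662338] [549.  174.1  71. ]
scene mag [256 179  40  32 657] [276.58143075 194.94824962] [593.4  93.  104. ]
```

View pics/top_crop.png

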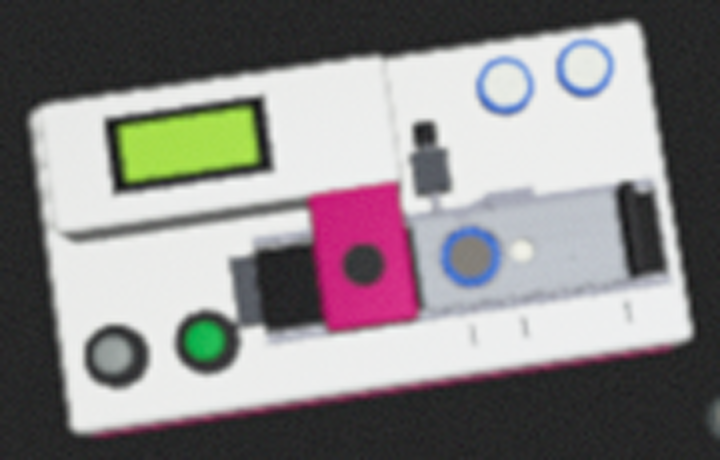

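```bash
cat > fit.py <<'E'
from h import *
from scipy.optimize import least_squares
im=get_image("top"); sc=get_image("scene")
c=lambda u,v:(u/4+150-.4,v/4+125-.4)
pts=[(im,c(205,340),(-55,95,71)),(im,c(116,355),(-55,147,71)),
 (im,c(694,342),(-95,-180,50)),(im,c(642,20),(95,-180,50)),(im,c(71,434),(-95,180,50)),(sc,(312.35,224.4),(-55,95,71)),
 (im,(c(310,198)),(16,26,104)),(im,c(397,183),(16,-26,104)),(im,c(330,332),(-64,26,104)),(im,c(419,317),(-64,-26,104))]
def W(p,q): 
    a=np.radians(p[2]); return np.array([p[0]+np.cos(a)*q[0]-np.sin(a)*q[1],p[1]+np.sin(a)*q[0]+np.cos(a)*q[1],q[2]])
f=lambda p:np.concatenate([proj(i,W(p,q))-uv for i,uv,q in pts])
if __name__=="__main__":
    s=least_squares(f,[610,80,0],loss="soft_l1"); p=s.x; print(p); print(f(p).reshape(-1,2).round(1).tolist())
    for n,q in dict(push=(-30,-168,78.5),green=(-55,95,71),grey=(-55,147,71),head=(-30,0,104),platetop=(-30,-160,96)).items(): print(n,W(p,q).round(1),proj(im,W(p,q)).round(1),proj(sc,W(p,q)).round(1))
    uv=c(642,228); print("plate seen",onz(im,uv,96).round(1))
    print("beaker/vial",onz(im,(349,145),70).round(1),onz(im,(335,229),55).round(1))
E
python3 fit.py
```

```text
[616.56461039  84.24632028   9.77237402]
[[-0.0, 0.2], [-0.9, -0.1], [0.3, -0.0], [0.1, 0.2], [-0.1, 0.2], [-0.2, -2.3], [-1.1, -2.2], [0.7, -1.9], [-0.9, 0.6], [0.6, 0.8]]
push [615.5 -86.4  78.5] [315.5 181.3] [234.7 156.9]
green [546.2 168.5  71. ] [200.8 209.8] [312.2 222.1]
grey [537.4 219.8  71. ] [177.7 213.2] [328.5 238. ]
head [587.   79.2 104. ] [240.8 190.9] [276.3 189.9]
platetop [614.2 -78.5  96. ] [313.  180.8] [236.2 153.2]
plate seen [612.1 -72.1  96. ]
beaker/vial [ 702.1 -163.4   70. ] [ 510.7 -135.2   55. ]
```

View pics/scene_crop.png

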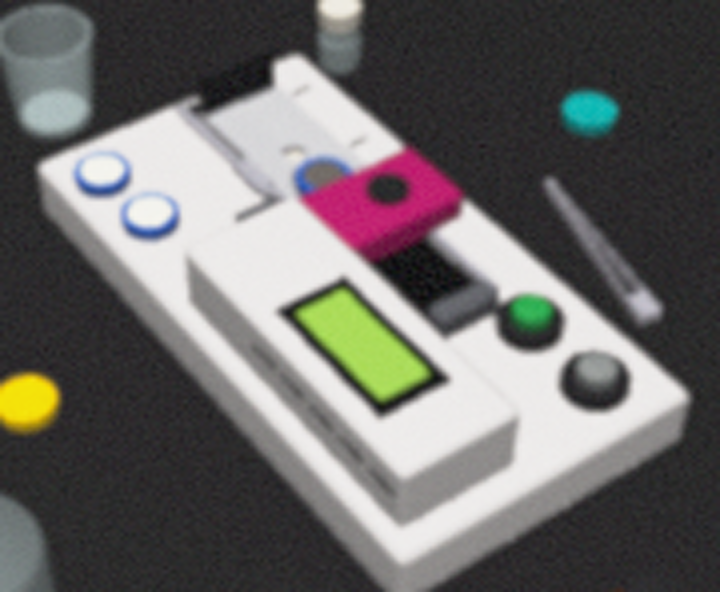

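Pose fit: the meter is at (616.6, 84.2) with yaw 9.8°. The scene crop confirms the parts: green key next to the head at crop (530,312), grey key farther out at (597,370). Both spare rings and the filter have blue rims. First I'll shut the gripper and turn the tool to the meter's axes.

Emit:
jog_arm --increments '[0, 0, 0, 0, 0, 1, 1, 0, 0, 0, 0, 0, 1, 1, 0, 0, 0, 0, 0, 1, 1, 0, 0, 0, 0, 0, 1, 1, 0, 0, 0, 0, 0, 1, 1, 0, 0, 0, 0, 0, 1, 1, 0, 0, 0, 0, 0, 1, 1, 0, 0, 0, 0, 0, 1, 1]' --squeeze 20

```text
clock: 0.97
eef_pos: [256.4, 569.9, 231.2]
tcp_rot: [-3.141, 0.0, 2.016]
force: [-0.2, -1.0, -0.4]
width: 0.001
```

Emit:
jog_arm --increments '[0, 0, 0, 0, 0, 1, 1, 0, 0, 0, 0, 0, 1, 1, 0, 0, 0, 0, 0, 1, 1, 0, 0, 0, 0, 0, 0.2, 1, -0.9, 0.3, 0, 0, 0, 0, 1, -0.9, 0.3, 0, 0, 0, 0, 1, -0.9, 0.3, 0, 0, 0, 0, 1, -0.9, 0.3, 0, 0, 0, 0, 1]'

```text
clock: 1.63
eef_pos: [310.6, 468.5, 231.2]
tcp_rot: [3.142, 0.0, 1.744]
force: [1.8, 1.6, -0.0]
width: -0.005
```

Emit:
jog_arm --increments '[-0.9, 0.3, 0, 0, 0, 0, 1, -0.9, 0.3, 0, 0, 0, 0, 1, -0.9, 0.3, 0, 0, 0, 0, 1, -0.9, 0.3, 0, 0, 0, 0, 1, -0.9, 0.3, 0, 0, 0, 0, 1, -0.9, 0.3, 0, 0, 0, 0, 1, -0.9, 0.3, 0, 0, 0, 0, 1, -0.9, 0.3, 0, 0, 0, 0, 1]'

```text
clock: 2.3
eef_pos: [418.4, 267.7, 231.4]
tcp_rot: [3.141, -0.0, 1.744]
force: [1.0, 0.1, -0.3]
width: -0.0
```

Emit:
jog_arm --increments '[-0.9, 0.3, 0, 0, 0, 0, 1, -0.9, 0.3, 0, 0, 0, 0, 1, -0.9, 0.3, 0, 0, 0, 0, 1, -0.9, 0.3, 0, 0, 0, 0, 1, -0.9, 0.3, 0, 0, 0, 0, 1, -0.9, 0.3, 0, 0, 0, 0, 1, -0.9, 0.3, 0, 0, 0, 0, 1, -0.9, 0.3, 0, 0, 0, 0, 1]'

```text
clock: 2.97
eef_pos: [526.0, 67.0, 231.4]
tcp_rot: [3.141, -0.0, 1.744]
force: [0.1, 0.4, -0.4]
width: -0.003
```

Emit:
jog_arm --increments '[-0.9, 0.3, 0, 0, 0, 0, 1, -0.9, 0.3, 0, 0, 0, 0, 1, -0.9, 0.3, 0, 0, 0, 0, 1, -0.9, 0.3, 0, 0, 0, 0, 1, -0.9, 0.3, 0, 0, 0, 0, 1, -0.9, 0.3, 0, 0, 0, 0, 1, 0, 0, 0, 0, 0, 0, 1, 0, 0, 0, 0, 0, 0, 1]'

```text
clock: 3.63
eef_pos: [606.3, -83.7, 231.0]
tcp_rot: [-3.141, 0.0, 1.741]
force: [-0.8, 0.6, -0.1]
width: -0.002
```

Run:
```python
from h import *
print(observe()["eef_pos"])
im=get_image("wrist"); a=im["color"][:,:,::-1]; cv2.imwrite("pics/w1.png",a); print(im["K"],im["position"],im["orientation"])
```

```text
[606.30921791 -83.74458227 230.95004426]
[[326.40007499   0.         254.72438423]
 [  0.         326.40007499 185.44189193]
 [  0.           0.           1.        ]] [595.2102228  -16.26119554 373.34875579] [-0.27398888  0.0012921   0.16987356]
```

View pics/w1.png

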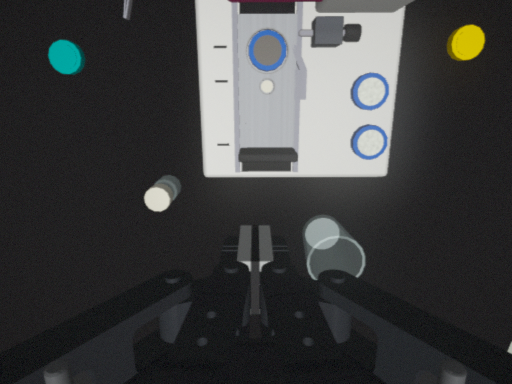

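The wrist picture shows the thumb plate at about (268,160), the deck's outer edge at v=177, and the shut fingertips at (255,240). The vial at (160,195) and beaker at (335,250) lie on either side of the fingers.

Run:
```python
from h import *
p=[616.56,84.25]; a=np.radians(9.77); M=np.array([[np.cos(a),np.sin(a)],[-np.sin(a),np.cos(a)]])
m=lambda P:(M@(P[:2]-p)).round(1)
im=get_image("wrist")
for n,uv,z in (("v149",(268,149),61),("v161 top",(268.5,161),96),("v171 top",(268,171),96),("platL",(241,166),96),("platR",(294,166),96),("edgeL",(205,177),50),("edgeR",(388,177),50),("edgeL up",(200,60),50),("beaker",(336,260),75),("vial",(157,199),55),("filter",(267,50),65)):
    w=onz(im,uv,z); print(n,w.round(1),"meter",m(w))
print("tcp",m(observe()["eef_pos"]))
```

```text
v149 [615.8 -63.2  61. ] meter [ -25.8 -145.2]
v161 top [615.8 -68.   96. ] meter [ -26.6 -149.9]
v171 top [617.  -76.8  96. ] meter [ -26.9 -158.8]
platL [593.1 -76.4  96. ] meter [ -50.4 -154.3]
platR [638.4 -68.5  96. ] meter [  -4.4 -154.3]
edgeL [ 558.3 -104.2   50. ] meter [ -89.4 -175.8]
edgeR [742.5 -72.3  50. ] meter [  97.5 -175.7]
edgeL up [539.2   6.3  50. ] meter [-89.5 -63.7]
beaker [ 703.4 -160.8   75. ] meter [  44.  -256.2]
vial [ 513.4 -134.3   55. ] meter [-138.8 -197.9]
filter [598.8  23.5  65. ] meter [-27.8 -56.9]
tcp [ -38.5 -161.6]
```

Emit:
jog_arm --increments '[-0.5, 0.17, 0, 0, 0, 0, 1, -0.5, 0.16, 0, 0, 0, 0, 1, 0, 0, 0.9, 0, 0, 0, 1, 0, 0, 0.9, 0, 0, 0, 1, 0, 0, 0.9, 0, 0, 0, 1, 0, 0, 0.9, 0, 0, 0, 1, 0, 0, 0.9, 0, 0, 0, 1, 0, 0, 0.8, 0, 0, 0, 1]'

```text
clock: 4.4
eef_pos: [620.6, -108.4, 70.9]
tcp_rot: [-3.141, -0.001, 1.744]
force: [0.5, -1.1, 0.1]
width: 0.001
```

Emit:
jog_arm --increments '[0.3, 0, 0, 0, 0, 0, 1, 0.2, 0, 0, 0, 0, 0, 1, 0.1, 0, 0, 0, 0, 0, 1, 0.1, 0, 0, 0, 0, 0, 1, 0.1, 0, 0, 0, 0, 0, 1, 0.1, 0, 0, 0, 0, 0, 1, 0.1, 0, 0, 0, 0, 0, 1, 0, 0, 0, 0, 0, 0, 1]'

```text
clock: 5.07
eef_pos: [616.3, -80.3, 72.9]
tcp_rot: [3.141, 0.0, 1.742]
force: [1.1, -1.8, 0.9]
width: -0.002
```

Emit:
jog_arm --increments '[0.1, 0, 0, 0, 0, 0, 1, 0.2, 0, 0, 0, 0, 0, 1, 0.3, 0, 0, 0, 0, 0, 1, 0.4, 0, 0, 0, 0, 0, 1, 0.4, 0, 0, 0, 0, 0, 1, 0.4, 0, 0, 0, 0, 0, 1, 0.4, 0, 0, 0, 0, 0, 1, 0.2, 0, 0, 0, 0, 0, 1]'

```text
clock: 5.73
eef_pos: [603.7, -9.6, 72.6]
tcp_rot: [3.141, 0.001, 1.741]
force: [0.3, -8.6, 5.0]
width: 0.001
```

Emit:
jog_arm --increments '[0.2, 0, 0, 0, 0, 0, 1, 0.1, 0, 0, 0, 0, 0, 1, 0.05, 0, 0, 0, 0, 0, 1, 0.05, 0, 0, 0, 0, 0, 1, 0, 0, 0, 0, 0, 0, 1, 0, 0, 0, 0, 0, 0, 1, 0, 0, 0, 0, 0, 0, 1, 0, 0, 0, 0, 0, 0, 1]'

```text
clock: 6.4
eef_pos: [601.8, 1.3, 72.6]
tcp_rot: [3.141, 0.001, 1.74]
force: [0.6, -7.5, 5.0]
width: 0.004
```

Run:
```python
from h import *
o=observe();print(o["eef_pos"],o["force"])
im=get_image("top"); a=im["color"][125:240,150:330,::-1]; cv2.imwrite("pics/t2.png",cv2.resize(a,None,fx=4,fy=4,interpolation=cv2.INTER_CUBIC))
```

```text
[601.79432527   1.25485827  72.57295784] [ 0.61879817 -7.48008192  5.03828854]
```

Emit:
jog_arm --increments '[0.05, 0, 0, 0, 0, 0, 1, 0.05, 0, 0, 0, 0, 0, 1, 0, 0, 0, 0, 0, 0, 1, 0, 0, 0, 0, 0, 0, 1, 0, 0, 0, 0, 0, 0, 1, 0, 0, 0, 0, 0, 0, 1, 0, 0, 0, 0, 0, 0, 1, 0, 0, 0, 0, 0, 0, 1]'

```text
clock: 7.12
eef_pos: [601.3, 4.2, 72.5]
tcp_rot: [3.141, 0.001, 1.74]
force: [-0.3, -6.1, 4.7]
width: 0.0
```

Emit:
jog_arm --increments '[0.05, 0, 0, 0, 0, 0, 1, 0.05, 0, 0, 0, 0, 0, 1, 0, 0, 0, 0, 0, 0, 1, 0, 0, 0, 0, 0, 0, 1, 0, 0, 0, 0, 0, 0, 1, 0, 0, 0, 0, 0, 0, 1, 0, 0, 0, 0, 0, 0, 1, 0, 0, 0, 0, 0, 0, 1]'

```text
clock: 7.78
eef_pos: [600.8, 7.0, 72.6]
tcp_rot: [3.141, 0.001, 1.74]
force: [-0.8, -6.8, 4.8]
width: 0.003
```

Emit:
jog_arm --increments '[0.05, 0, 0, 0, 0, 0, 1, 0.05, 0, 0, 0, 0, 0, 1, 0, 0, 0, 0, 0, 0, 1, 0, 0, 0, 0, 0, 0, 1, 0, 0, 0, 0, 0, 0, 1, 0, 0, 0, 0, 0, 0, 1, 0, 0, 0, 0, 0, 0, 1, 0, 0, 0, 0, 0, 0, 1]'

```text
clock: 8.45
eef_pos: [600.7, 7.2, 72.7]
tcp_rot: [3.141, 0.004, 1.738]
force: [4.6, -20.7, 2.9]
width: -0.002
```

Emit:
jog_arm --increments '[0.05, 0, 0, 0, 0, 0, 1, 0.05, 0, 0, 0, 0, 0, 1, 0, 0, 0, 0, 0, 0, 1, 0, 0, 0, 0, 0, 0, 1, 0, 0, 0, 0, 0, 0, 1, 0, 0, 0, 0, 0, 0, 1, 0, 0, 0, 0, 0, 0, 1, 0, 0, 0, 0, 0, 0, 1]'

```text
clock: 9.12
eef_pos: [600.7, 7.4, 72.8]
tcp_rot: [3.14, 0.007, 1.736]
force: [6.7, -33.9, 0.1]
width: -0.004
```

Run:
```python
from h import *
o=observe();print(o["eef_pos"],o["force"])
im=get_image("wrist"); cv2.imwrite("pics/w2.png",im["color"][:,:,::-1])
```

```text
[600.65931321   7.39889651  72.83485599] [  6.74524269 -33.88642641   0.10739565]
```

View pics/w2.png

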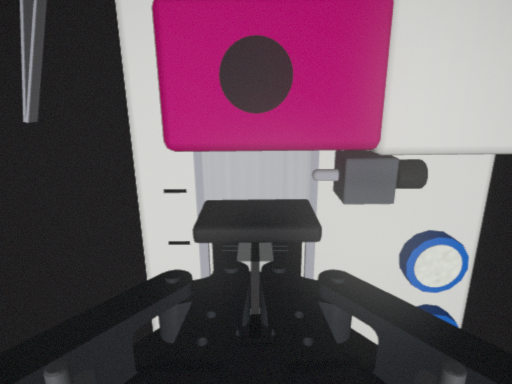

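The wrist view shows the plate at v≈220, short of the magenta arm, and the force jumped at y=7.2, so the slide is on the end stop and has been held there for over a second. Now I'll release it.

Emit:
jog_arm --increments '[-0.3, 0, 0, 0, 0, 0, 1, -0.6, 0, 0, 0, 0, 0, 1, -0.7, 0, 0, 0, 0, 0, 1, -0.7, 0, 0, 0, 0, 0, 1, -0.4, 0, 0, 0, 0, 0, 1, 0, 0, 0, 0, 0, 0, 1, 0, 0, 0, 0, 0, 0, 1, 0, 0, 0, 0, 0, 0, 1]'

```text
clock: 9.83
eef_pos: [613.3, -64.4, 72.1]
tcp_rot: [-3.141, -0.001, 1.742]
force: [-0.8, 0.1, -0.5]
width: -0.001
```

Run:
```python
from h import *
o=observe();print(o["eef_pos"],o["force"])
im=get_image("wrist"); cv2.imwrite("pics/w3.png",im["color"][:,:,::-1])
```

```text
[613.28791898 -64.38033242  72.11742594] [-0.8282054   0.10197425 -0.52806089]
```

View pics/w3.png

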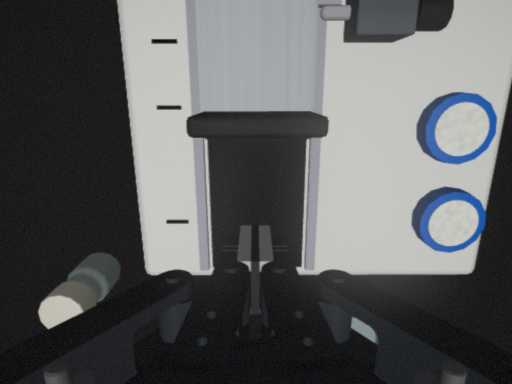

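The plate is at v≈125, by the middle mark (107), clear of the fingertips and at rest, so it's latched. Next I'll rise and go over to the green key.

Emit:
jog_arm --increments '[0, 0, -0.9, 0, 0, 0, 1, 0, 0, -0.9, 0, 0, 0, 1, 0, 0, -0.9, 0, 0, 0, 1, 0, 0, -0.6, 0, 0, 0, 1, 0.8, -0.08, 0, 0, 0, 0, 1, 0.8, -0.08, 0, 0, 0, 0, 1, 0.8, -0.08, 0, 0, 0, 0, 1, 0.8, -0.08, 0, 0, 0, 0, 1]'

```text
clock: 10.55
eef_pos: [587.0, 29.6, 171.4]
tcp_rot: [3.141, -0.001, 1.743]
force: [-0.0, 0.3, -0.8]
width: 0.003
```

Emit:
jog_arm --increments '[0.8, -0.08, 0, 0, 0, 0, 1, 0.8, -0.08, 0, 0, 0, 0, 1, 0.8, -0.08, 0, 0, 0, 0, 1, 0.8, -0.08, 0, 0, 0, 0, 1, 0.8, -0.08, 0, 0, 0, 0, 1, 0.8, -0.08, 0, 0, 0, 0, 1, 0, 0, 0, 0, 0, 0, 1, 0, 0, 0, 0, 0, 0, 1]'

```text
clock: 11.22
eef_pos: [548.2, 169.1, 171.2]
tcp_rot: [-3.141, -0.001, 1.745]
force: [0.3, -0.3, -0.2]
width: 0.002
```

Run:
```python
from h import *
o=observe();print(o["eef_pos"],o["force"])
a=np.radians(9.77); M=np.array([[np.cos(a),np.sin(a)],[-np.sin(a),np.cos(a)]])
print("tcp meter",M@(o["eef_pos"][:2]-[616.56,84.25]))
for n in ("wrist","scene"):
    im=get_image(n)
    m=mask(im,(60,120,40),(85,255,255)); _,_,st,ce=cv2.connectedComponentsWithStats(m)
    for s,q in zip(st[1:],ce[1:]):
        if s[4]>20: w=onz(im,q,71); print(n,s,q,w.round(1),M@(w[:2]-[616.56,84.25]))
    if n=="wrist": cv2.imwrite("pics/w4.png",im["color"][:,:,::-1])
```

```text
[548.16752801 169.0867591  171.21329079] [ 0.32761286 -0.28568048 -0.18882933]
tcp meter [-53.00432003  95.21212096]
wrist [241 172  27  25 520] [254.03461538 183.76346154] [547.5 170.7  71. ] [-53.35434868  96.88534224]
scene [307 220  11  10  76] [312.27631579 224.30263158] [549.  173.8  71. ] [-51.35983147  99.75613561]
```

View pics/w4.png

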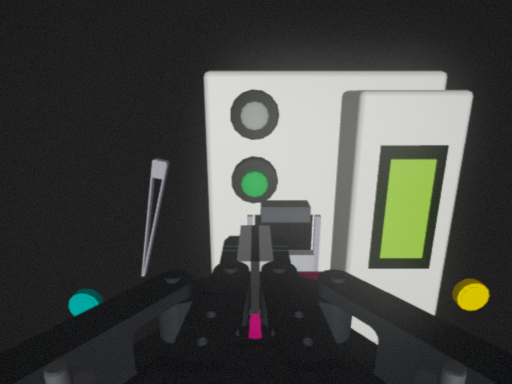

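The wrist view shows the green key at (254,184), lined up with the fingers, and the grey key at (254,116). I'll shift 2.5 mm, descend and press.

Emit:
jog_arm --increments '[0.08, 0, 0.8, 0, 0, 0, 1, 0, 0, 0.8, 0, 0, 0, 1, 0, 0, 0.7, 0, 0, 0, 1, 0, 0, 0.5, 0, 0, 0, 1, 0, 0, 0.3, 0, 0, 0, 1, 0, 0, 0, 0, 0, 0, 1, 0, 0, 0, 0, 0, 0, 1, 0, 0, 0, 0, 0, 0, 1]'

```text
clock: 11.98
eef_pos: [549.2, 169.0, 79.3]
tcp_rot: [3.14, -0.0, 1.741]
force: [0.1, -0.4, -0.2]
width: -0.003
```

Run:
```python
from h import *
o=observe();print(o["eef_pos"],o["force"])
a=np.radians(9.77); M=np.array([[np.cos(a),np.sin(a)],[-np.sin(a),np.cos(a)]])
print("tcp meter",M@(o["eef_pos"][:2]-[616.56,84.25]))
im=get_image("wrist"); cv2.imwrite("pics/w5.png",im["color"][:,:,::-1])
```

```text
[549.23766124 168.95955714  79.27773478] [ 0.08538394 -0.40452893 -0.17180953]
tcp meter [-51.97129241  94.90516915]
```

View pics/w5.png

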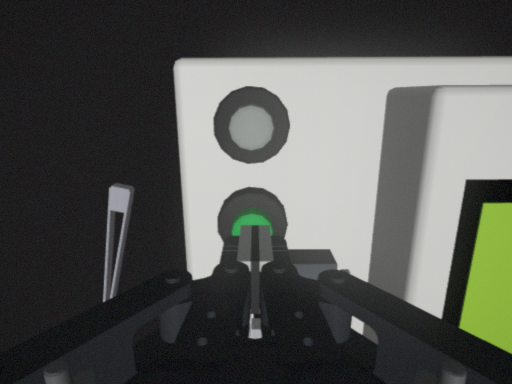

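Emit:
jog_arm --increments '[0.07, -0.03, 0.2, 0, 0, 0, 1, 0, 0, 0.1, 0, 0, 0, 1, 0, 0, 0.08, 0, 0, 0, 1, 0, 0, 0.06, 0, 0, 0, 1, 0, 0, 0, 0, 0, 0, 1, 0, 0, 0, 0, 0, 0, 1, 0, 0, 0, 0, 0, 0, 1, 0, 0, 0, 0, 0, 0, 1]'

```text
clock: 12.7
eef_pos: [547.5, 171.6, 65.8]
tcp_rot: [3.141, -0.001, 1.742]
force: [-4.6, 2.4, 17.6]
width: -0.003
```

17.6 N at z=65.8 is well above the key's 4 N, so it has bottomed out. I'll let it up and retreat.

Emit:
jog_arm --increments '[0, 0, -0.2, 0, 0, 0, 1, 0, 0, -0.5, 0, 0, 0, 1, 0, 0, -0.9, 0, 0, 0, 1, 0, 0, -0.9, 0, 0, 0, 1, 0, 0, -0.9, 0, 0, 0, 1, 0, 0, -0.9, 0, 0, 0, 1, 0, 0, -0.9, 0, 0, 0, 1, 0, 0, 0, 0, 0, 0, 1]'

```text
clock: 13.37
eef_pos: [549.2, 171.3, 225.7]
tcp_rot: [3.136, -0.002, 1.741]
force: [0.6, -0.2, 0.5]
width: 0.001
```

Emit:
jog_arm --increments '[0.9, 0, 0, 0, 0, 0, 1, 0.9, 0, 0, 0, 0, 0, 1, 0.9, 0, 0, 0, 0, 0, 1, 0.9, 0, 0, 0, 0, 0, 1, 0.9, 0, 0, 0, 0, 0, 1, 0.9, 0, 0, 0, 0, 0, 1, 0, 0, 0, 0, 0, 0, 1, 0, 0, 0, 0, 0, 0, 1]'

```text
clock: 14.03
eef_pos: [519.2, 331.9, 220.4]
tcp_rot: [-3.141, 0.0, 1.744]
force: [0.7, -1.3, -0.4]
width: -0.004
```

Run:
```python
from h import *
o=observe();print(o["eef_pos"],o["force"])
im=get_image("top"); a=im["color"][125:240,150:330,::-1]
s=get_image("scene")["color"][140:240,180:360,::-1]
r=lambda z:cv2.resize(z,None,fx=4,fy=2.6,interpolation=cv2.INTER_CUBIC)
cv2.imwrite("pics/end.png",np.vstack([r(a),r(s)]))
```

```text
[519.19649806 331.85878624 220.44536796] [ 0.71581805 -1.26254485 -0.44903546]
```

View pics/end.png

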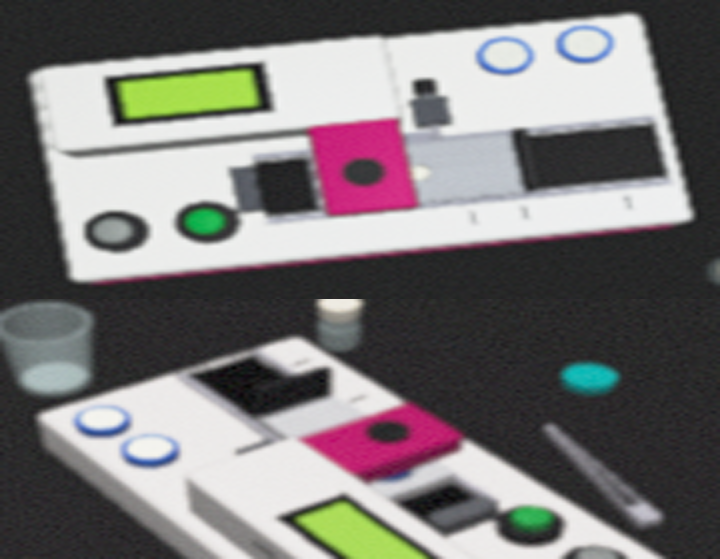

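The end view shows the plate at the middle mark (crop (525,160)), the filter under the head, the keys up and everything else in place. I'm handing in the job.

```bash
python3 -c "
from station import *
print(finish_job())"
```

```text
the job is handed in; nothing more can be done
None
```

I took the reading and handed the job in at about 14 s of the 38 s allowed; no verdict was reported.

- **Zeroing:** I pushed the slide in with shut fingertips. The force rose from about 7 N to 21 N and then 34 N with almost no further travel, so it was on the end stop. I held it there for over a second.
- **Latching:** After I let go, the slide came back and stopped at the middle mark. It was still there in the last pictures.
- **Read key:** I pressed the green key until the fingertips met 17.6 N at 65.8 mm, against a nominal 66 mm fully down, then let it up.
- **Last checks:** In the last top and scene crops both keys look up, the filter is under the read head, and everything in view is where it was. The amber bottle and yellow disc were outside those crops, and most of the grey key was cut off in the scene crop. The gripper was clear of the meter.

Two things to note:
- **Camera disagreement:** The cameras disagreed by 2–5 mm on where the meter was. I corrected for this by contact and by a close look with the wrist camera.
- **Unread values:** I could not read the slide, pin or key positions directly, so latching and key travel are judged from force and pictures only.

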